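Zero the dish reader's stage and raise it five clicks

ROBOT

A 6-joint arm with a two-finger parallel gripper is mounted at the origin on a cart in front of the work surface, level with it; the furniture and walls round the work are solid. World frame = base frame: x ahead of the robot, y to its left, z up, the work surface at z = 0. Lengths are in m, angles in rad, forces in N, time in s.
With the tool pointing down it reaches from about 0.35 to 0.875 m from the base axis. Payload 4.2 kg.
Tool frame: the origin (TCP) lies on the centre line of the jaws, within the pads' length; the fingertips stand 8 mm ahead of it and the grasp point (between the pads) lies 11 mm behind it; z points along the fingers, y is the direction in which the jaws open and shut (so a half turn about z gives the same grasp; the last joint's range is limited). The gripper opens to 85 mm and grips with 20 to 120 N. Pads are 22 mm wide; open, the fingers measure 114 mm over their backs; the gripper's body (76 mm by 85 mm) begins 54 mm behind the grasp point. The pads swing forward as they close: fully open they stand 13 mm farther back than shut.
Start: joints at [1.437, 0.385, 0.008, 0, -1.194, -0.259], TCP at [0.239, 0.577, 0.239] pointing down, gripper open.
Joint ranges: [-3.14, 3.14], [-1.21, 2.06], [-1.07, 1.41], [-3.16, 2.05], [-2.99, -0.16], [-3.1, 3.1]. Speed limits (rad/s): [2.79, 2.79, 3.14, 3.14, 3.14, 3.14].

INTERFACE

Orientations are given as a unit quaternion [w, x, y, z].
In Python, from station import ctrl, effector, kin, read_state, imaging gives the robot as it stands. Calls block until the motion is done:
- ctrl.movep(position, orientation): joint-space move of the TCP to a pose.
- ctrl.line_to(position, rotation=None, feed=0.15, contact_N=None): straight line of the TCP; rotation=None keeps the orientation; feed is the mean speed in m/s. With contact_N (N) it stops when the force on the tool has changed by that much, and returns True; else False.
- ctrl.move_joints(angles): joint-space move.
- effector.move_gripper(opening, effort=None): finger opening in m; effort is the grip in N (None keeps the last); returns when the fingers have stopped.
- ctrl.dwell(seconds).
- kin.solve_ik(position, orientation): joint angles nearest the present ones, or None.
- read_state(): the state.
- imaging.camera(name): name is "scene" or "top" or "wrist"; returns a dict with "img" (420x560x3 uint8, red, green, blue), "fovy" (degrees; the focal length in pixels is half the picture's height over the tangent of half this angle, whatever the lens; pixels are square), "cx", "cy" (the principal point, pixels), "R" (3x3) and "t" (3): a world point X has camera coordinates R X + t; the wrist camera has in their place "tool_from_camera" (4x4, takes a point from camera to tool coordinates, whose origin is the TCP and whose axes are the flange's). Camera axes: x right, y down, z forward; pixel columns grow to the right and rows downward; lengths in m; the calibration is good to about 2 mm. A picture is of the moment at which its call begins: read the wrist's pose just before it. There is no depth.
A pose or a line that the arm cannot do raises ctrl.IKError and nothing moves.
- ctrl.finish_job(): hands the job in, once; it reports no verdict.
The state is a dict: "clock": time; "qpos": joint angles; "joint_velocities": joint speeds; "tau": joint torques, N m; "tool_pos": TCP position; "tcp_rot": TCP orientation; "wrist_force": force on the tool from outside, world axes, zero at the start; "wrist_torque": the same for the moment, N m; "grip_width": finger opening in m.
Only numpy, scipy, OpenCV 4.12 (cv2) and the standard library are available. Lean on these libraries where they do the work, as an engineer would, in place of code of your own. Each camera call takes 0.05 s, during which the arm holds its last target.

TASK

Set the dish reader to its working height: turn its bar knob anticlockwise, seen from above, until you feel the bottom stop, then turn it clockwise exactly five clicks, counting them by feel and never going past the fifth. Let go of the knob and leave the loose things round the reader where they are.

Things in the scene. Friction and masses are not known exactly. Their poses are not given: they have to be found in the camera images.
- knob_bar (a point): Centre of the knob's black bar grip, on top of the reader's white drive housing, on the knob's vertical turning axis. Bar: 62 mm long (this point's x), 16 mm wide (y), 34 mm high (exposed from z = 78 to 112 mm; this point at z = 94). Turns with the knob. The knob is loose on its shaft, with free play of rather more than half a click, so its angle does not tell the click. Regrasping is fine.
- reader: The dish reader, fixed to the bench: aluminium base 330 x 124 mm, drive housing, lifting stage and reading head in a row along its +x. Origin on the bench below the knob axis. Inside, the knob turns a shaft with click stops every 24 degrees; let go, it settles in the nearest. It starts 2 to 4 clicks above the bottom stop; the top stop is 12 clicks up. Clockwise from above raises the stage.
- dial_centre (a point): Point on the knob axis at the housing's top face, z = 70 mm (the knob's round skirt, 70 mm across, reaches z = 78 mm). Feel: toward the next click the torque climbs to about 0.2 N m a quarter of the way, falls to zero at half-way, where the shaft snaps on; then no torque until the play is taken up (all of it after a reversal). The bottom stop, at click 0, is rigid: torque rises well past 0.35 N m.
- head_nose (a point): Lower tip of the fixed reading head over the stage, z = 122 mm, 140 mm behind the knob axis (along the reader's +x): a black barrel of 30 mm diameter on an arm and post up to 195 mm high. Keep clear of it.
- stage_top (a point): Centre of the top face of the reader's lifting stage, an 80 x 90 mm aluminium plate with a dish fixed on it, 140 mm from the knob axis. It rises 0.8 mm per click; its top is at z = 60.0 mm at the bottom stop, 64.0 mm at the fifth click. Not to be touched: driven by the knob.
- lidded_dish_mid (a point): Loose lidded aluminium dish, 68 mm diameter, 24 mm high, beside the reader; its centre. Leave alone.
- small_beaker_mid (a point): Loose small beaker, 58 mm diameter, 70 mm high, beside the reader; its centre. Leave alone.
- black_marker_mid (a point): Loose marker pen, 135 mm long, 16 mm thick, lying beside the drive housing; its centre. Leave alone.
- masking_tape_mid (a point): Loose roll of masking tape, 96 mm diameter, 25 mm high, lying flat; its centre. Leave alone.

How it is judged:
On the way:
1. the stage is wound down to its bottom stop (height (world z) of stage_top below 0.0602 m), for 0.1 s.
At the end, for the whole second after the job is handed in: The stage rests at the fifth click above its bottom stop (top face at z = 64.0 mm, within 0.3 mm, less than half a click), the knob is released (height (world z) of stage_top between 0.0637 and 0.0643 m); the robot touches nothing.
It fails at once if the stage is driven past the fifth click (height (world z) of stage_top above 0.06455 m).
It fails at once if a loose neighbour is pushed away by more than 25 mm (distance of any of lidded_dish_mid, small_beaker_mid, black_marker_mid, masking_tape_mid from where it was at the start of the episode above 0.025 m).
It also fails if it takes over 72 s, if anything falls off the work surface, if the arm or the gripper's body presses on something with over 40 N, if the wrist force passes 120 N, or if a joint passes its speed limit or range.

## Working session

There is one attempt and no reset: what is moved stays moved. The work goes in short steps, each a Python script; the robot and the scene stay as the last script left them, time stands still between calls to the robot, and variables do not carry over. Pictures are saved under pics/ and viewed, and the job is handed in when it is done.

```bash
ls; mkdir -p pics
python3 - <<'E'
from station import ctrl, effector, kin, read_state, imaging
import cv2, numpy as np
for n in ["scene","top","wrist"]:
    c=imaging.camera(n); cv2.imwrite(f"pics/{n}0.png",c["img"][:,:,::-1])
    print(n,{k:(np.round(v,4).tolist() if k!="img" else 0) for k,v in c.items()})
print(read_state())
E
```

```text
pics
scene {'img': 0, 'fovy': 52.0054, 'cx': 273.8429, 'cy': 210.0596, 'R': [[0.8838, -0.4679, -0.0017], [-0.291, -0.5468, -0.785], [0.3664, 0.6943, -0.6194]], 't': [-0.4895, 0.2949, 0.8536]}
top {'img': 0, 'fovy': 51.4983, 'cx': 280.3969, 'cy': 208.7719, 'R': [[-0.0243, -0.9991, -0.0352], [-0.9835, 0.0302, -0.1785], [0.1794, 0.0303, -0.9833]], 't': [0.0865, 0.6009, 0.9153]}
wrist {'img': 0, 'fovy': 58.2972, 'cx': 280.9153, 'cy': 204.6747, 'tool_from_camera': [[0.0, -0.9645, -0.2642, 0.0658], [1.0, 0.0, -0.0001, 0.001], [0.0001, -0.2642, 0.9645, -0.1352], [0.0, 0.0, 0.0, 1.0]]}
{'clock': 0.15, 'qpos': array([ 1.43658708e+00,  3.85423855e-01,  6.98872945e-03, -3.03433045e-04,
       -1.19397813e+00, -2.58572530e-01]), 'joint_velocities': array([-0.00029097, -0.0017554 ,  0.00363917,  0.00368816, -0.00144015,
        0.00050922]), 'tau': array([-4.39299529e-04, -3.92678297e+01,  1.88579607e+01,  4.18862656e+00,
       -3.42160070e-03,  1.49344350e-07]), 'tool_pos': array([0.23908036, 0.57704253, 0.23847271]), 'tcp_rot': array([ 8.15667862e-04,  9.80765965e-01, -1.95185676e-01, -9.05149791e-05]), 'wrist_force': array([ 0.5141753 ,  0.0534745 , -0.00873182]), 'wrist_torque': array([-0.01877097, -0.02684964, -0.04044817]), 'grip_width': 0.08565164456715021}
```

View pics/scene0.png

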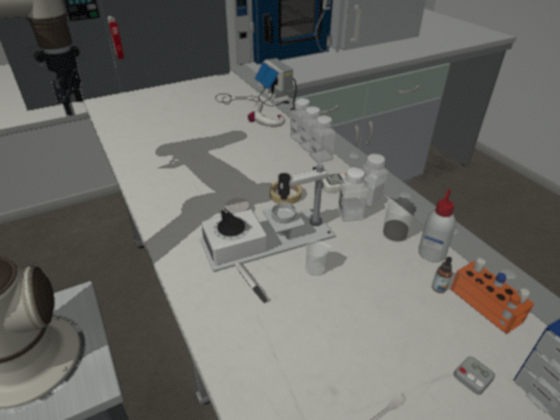

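View pics/top0.png

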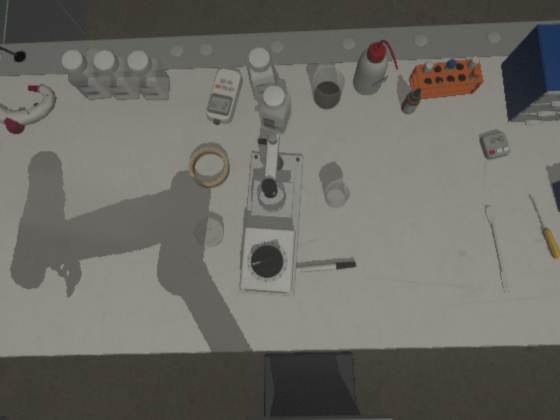

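View pics/wrist0.png

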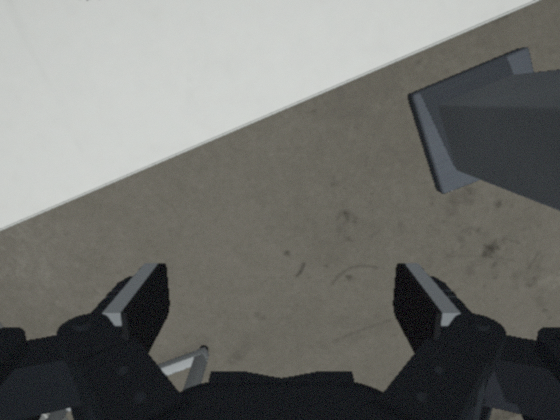

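The top view shows the black knob at about (267,262) on the white housing. The stage and head are above it, the marker is to the right at (325,267), and the lidded dish is at (209,232). I'll zoom in and measure.

```bash
cat > h.py <<'E'
from station import ctrl, effector, kin, read_state, imaging
import cv2, numpy as np
from scipy.spatial.transform import Rotation as Rn
def ray(c,u,v,z):
    f=c["img"].shape[0]/2/np.tan(np.radians(c["fovy"])/2)
    d=c["R"].T@np.array([(u-c["cx"])/f,(v-c["cy"])/f,1]); o=-c["R"].T@c["t"]
    return o+d*(z-o[2])/d[2]
def proj(c,X):
    f=c["img"].shape[0]/2/np.tan(np.radians(c["fovy"])/2)
    p=c["R"]@np.array(X)+c["t"]; return np.array([c["cx"]+f*p[0]/p[2],c["cy"]+f*p[1]/p[2]])
E
python3 - <<'E'
from h import *
c=imaging.camera("top"); im=c["img"]
cr=im[215:305,215:365]; cv2.imwrite("pics/topcrop.png",cv2.resize(cr,None,fx=5,fy=5,interpolation=cv2.INTER_CUBIC)[:,:,::-1])
s=imaging.camera("scene"); cr=s["img"][165:305,190:340]
cv2.imwrite("pics/scrop.png",cv2.resize(cr,None,fx=4,fy=4,interpolation=cv2.INTER_CUBIC)[:,:,::-1])
g=im.max(2); m=np.zeros_like(g); m[240:290,245:292]=(g[240:290,245:292]<60)
n,l,st,ce=cv2.connectedComponentsWithStats(m)
print(st,ce)
i=1+np.argmax(st[1:,4]); 
for z in (.078,.112): print(ray(c,*ce[i],z))
# housing corners / base edges from pixels
for uv in [(249,152),(303,155),(241,292),(294,294)]: print(uv,ray(c,*uv,0.01))
E
```

```text
[[     0      0    560    420 234468]
 [   252    246     30     31    732]] [[279.53949793 209.33945357]
 [266.84836066 260.92486339]]
[0.48676077 0.10089454 0.078     ]
[0.48464909 0.09869151 0.112     ]
(249, 152) [0.75205708 0.14332092 0.01      ]
(303, 155) [0.74001422 0.01423959 0.01      ]
(241, 292) [0.42252351 0.16524295 0.01      ]
(294, 294) [0.41522383 0.04540836 0.01      ]
```

View pics/topcrop.png

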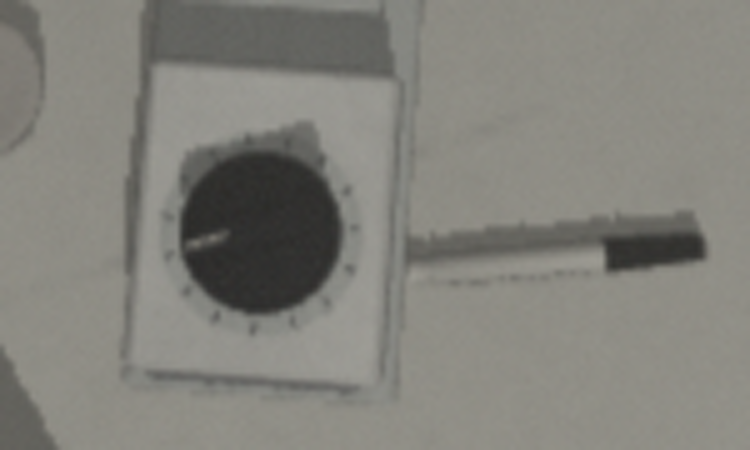

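View pics/scrop.png

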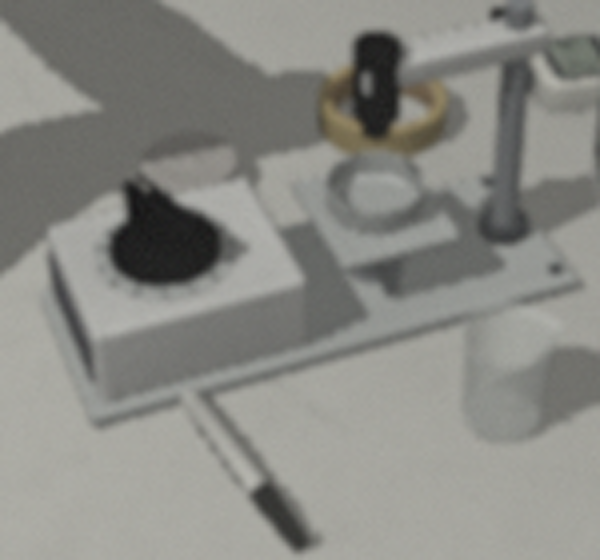

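Run:
```python
from h import *
c=imaging.camera("top"); im=c["img"]
f=lambda x,y,z: ray(c,215+(x+.5)/5-.5,215+(y+.5)/5-.5,z)
a=f(186,245,.112); b=f(228,233,.112); print(a,b,np.degrees(np.arctan2(*(a-b)[1::-1])))
K=np.array([0.4868,.1009,.112]); print("proj axis@112",(proj(c,K)-215)*5)
cr=cv2.resize(im[240:285,245:292],None,fx=12,fy=12,interpolation=cv2.INTER_CUBIC).astype(float)
cv2.imwrite("pics/tc2.png",np.clip((cr-15)*5,0,255)[:,:,::-1])
# marker/dish positions
for n,uv,z in [("dish",(209,232),.02),("beaker",(336,190),.05),("marker",(330,266),.01),("tape",(209,167),.0125)]: print(n,ray(c,*uv,z))
s=read_state()
for yd in range(-180,180,30):
    q=(Rn.from_euler('z',yd,degrees=True)*Rn.from_euler('x',180,degrees=True)).as_quat()[[3,0,1,2]]
    for z in (.105,.3):
        r=kin.solve_ik([.4868,.1009,z],q); print(yd,z,None if r is None else np.round(r,2))
```

```text
[0.47999711 0.12977656 0.112     ] [0.48444796 0.11239433 0.112     ] 104.3624390316366
proj axis@112 [253.78549956 224.51221235]
dish [0.56017927 0.23689641 0.02      ]
beaker [ 0.64312211 -0.05609005  0.05      ]
marker [ 0.47571458 -0.03822214  0.01      ]
tape [0.71738583 0.2391938  0.0125    ]
-180 0.105 [ 0.53  0.32 -0.48 -0.   -0.77 -2.1 ]
-180 0.3 [ 0.53  0.12 -0.19 -0.   -1.25 -2.1 ]
-150 0.105 [ 0.53  0.32 -0.48 -0.   -0.77 -1.58]
-150 0.3 [ 0.53  0.12 -0.19 -0.   -1.25 -1.58]
-120 0.105 [ 0.53  0.32 -0.48  0.   -0.77 -1.06]
-120 0.3 [ 0.53  0.12 -0.19  0.   -1.25 -1.06]
-90 0.105 [ 0.53  0.32 -0.48  0.   -0.77 -0.53]
-90 0.3 [ 0.53  0.12 -0.19  0.   -1.25 -0.53]
-60 0.105 [ 0.53  0.32 -0.48  0.   -0.77 -0.01]
-60 0.3 [ 0.53  0.12 -0.19  0.   -1.25 -0.01]
-30 0.105 [ 0.53  0.32 -0.48  0.   -0.77  0.52]
-30 0.3 [ 0.53  0.12 -0.19  0.   -1.25  0.52]
0 0.105 [ 0.53  0.32 -0.48  0.   -0.77  1.04]
0 0.3 [ 0.53  0.12 -0.19  0.   -1.25  1.04]
30 0.105 [ 0.53  0.32 -0.48  0.   -0.77  1.56]
30 0.3 [ 0.53  0.12 -0.19  0.   -1.25  1.56]
60 0.105 [ 0.53  0.32 -0.48  0.   -0.77  2.09]
60 0.3 [ 0.53  0.12 -0.19  0.   -1.25  2.09]
90 0.105 [ 0.53  0.32 -0.48  0.   -0.77  2.61]
90 0.3 [ 0.53  0.12 -0.19  0.   -1.25  2.61]
120 0.105 None
120 0.3 None
150 0.105 [ 0.53  0.32 -0.48 -0.   -0.77 -2.63]
150 0.3 [ 0.53  0.12 -0.19 -0.   -1.25 -2.63][ WARN:0@0.747] global loadsave.cpp:1063 imwrite_ Unsupported depth image for selected encoder is fallbacked to CV_8U.
```

View pics/tc2.png

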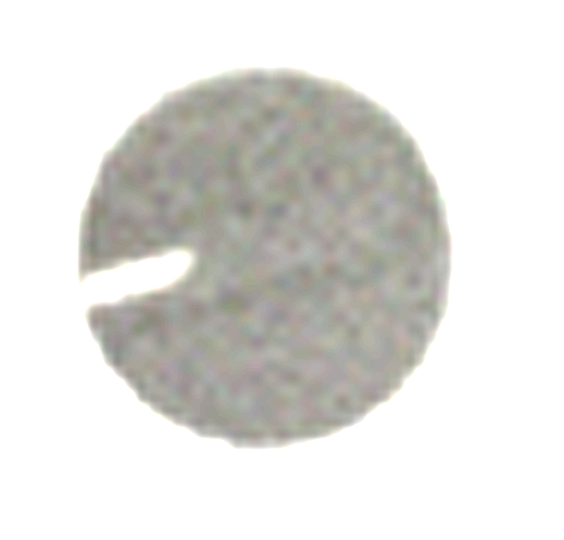

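The stripe puts the bar at about 104°. I'll use tool yaw −76°, which leaves enough wrist range to do everything in one grasp. Next I'll hover over the knob and take a wrist view.

```bash
cat >> h.py <<'E'
def quat(yd): return (Rn.from_euler('z',yd,degrees=True)*Rn.from_euler('x',180,degrees=True)).as_quat()[[3,0,1,2]]
def wray(c,s,u,v,z):
    f=c["img"].shape[0]/2/np.tan(np.radians(c["fovy"])/2)
    q=s["tcp_rot"]; R=Rn.from_quat([q[1],q[2],q[3],q[0]]).as_matrix()
    T=c["tool_from_camera"]; o=R@T[:3,3]+s["tool_pos"]; d=R@T[:3,:3]@np.array([(u-c["cx"])/f,(v-c["cy"])/f,1])
    return o+d*(z-o[2])/d[2]
E
python3 - <<'E'
from h import *
t=read_state()["clock"]
ctrl.movep([.4868,.1009,.26],quat(-76)); ctrl.dwell(.2)
s=read_state(); c=imaging.camera("wrist"); print(s["clock"]-t,s["clock"],s["tool_pos"],s["wrist_force"],s["wrist_torque"])
im=c["img"]; cv2.imwrite("pics/w1.png",im[:,:,::-1])
import pickle; pickle.dump((c,s),open("w1.pkl","wb"))
cv2.imwrite("pics/w1g.png",np.clip((im.astype(float)-10)*4,0,255).astype(np.uint8)[:,:,::-1])
E
```

```text
2.1417 2.4417 [0.48681405 0.10155201 0.25988623] [-0.107676    0.47355967  0.03497331] [ 0.0533583   0.00752464 -0.01241111]
```

View pics/w1.png

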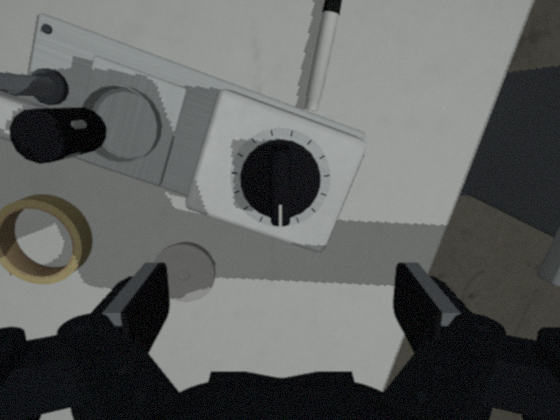

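View pics/w1g.png

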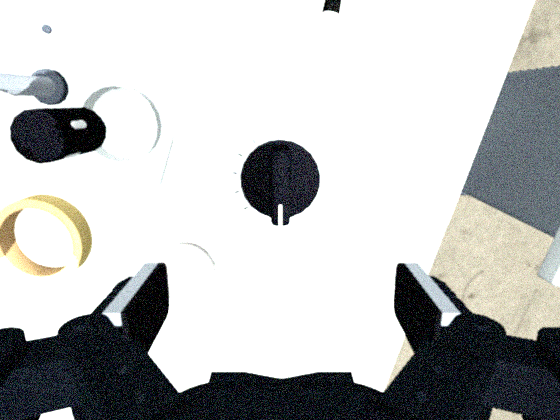

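The wrist view shows the skirt disc at about (280,178) and the stripe vertical at column 280, rows 205–225, so the jaws are aligned with the bar. Next I'll get the exact centre and angle.

Run:
```python
from h import *; import pickle
c,s=pickle.load(open("w1.pkl","rb")); im=c["img"]
g=im.max(2); m=np.zeros_like(g); R=(slice(120,245),slice(225,340))
m[R]=(g[R]<62)
cs,_=cv2.findContours(m,cv2.RETR_EXTERNAL,cv2.CHAIN_APPROX_NONE); k=max(cs,key=cv2.contourArea)[:,0]
top=k[k[:,1]<205]  # skirt only, off the bar end
W=np.array([wray(c,s,u,v,.078) for u,v in top])
A=np.c_[2*W[:,:2],np.ones(len(W))]; x=np.linalg.lstsq(A,(W[:,:2]**2).sum(1),rcond=None)[0]
print("skirt centre",x[:2],"r",np.sqrt(x[2]+x[:2]@x[:2]))
L=np.zeros_like(g); L[195:232,265:300]=(g[195:232,265:300]>95)
# stripe = bright blob inside dark area
n,l,st,ce=cv2.connectedComponentsWithStats(L)
print(st,ce)
for i in range(1,n):
    ys,xs=np.where(l==i)
    if 25<st[i,4]<400 and st[i,3]>12:
        P=np.array([wray(c,s,u,v,.112)[:2] for u,v in zip(xs,ys)]); vx,vy,px,py=cv2.fitLine(P.astype(np.float32),cv2.DIST_L2,0,.01,.01).ravel()
        print(i,P.mean(0),np.degrees(np.arctan2(vy,vx)))
        d=x[:2]-P.mean(0); print("offset of axis from stripe line mm",1e3*(d[0]*vy-d[1]*vx), "dist",np.hypot(*d))
```

```text
skirt centre [0.48735416 0.09823651] r 0.033058541591765994
[[     0      0    560    420 234762]
 [   265    205     35     27    438]] [[279.49379371 209.47358176]
 [282.82648402 223.65981735]]
```

Run:
```python
from h import *
def rd(n=5):
    F=[];T=[]
    for i in range(n):
        s=read_state();F.append(s["wrist_force"]);T.append(s["wrist_torque"]);ctrl.dwell(.01)
    return np.round(np.mean(F,0),2),np.round(np.mean(T,0),3),np.round(np.std(T,0),3)
print(ctrl.line_to([.4871,.0993,.150],feed=.15)); print(rd())
print(ctrl.line_to([.4871,.0993,.092],feed=.08,contact_N=6)); s=read_state(); print(s["tool_pos"],rd())
effector.move_gripper(0.0,effort=40); print(rd(), read_state()["grip_width"])
ctrl.dwell(.2); print(rd(), read_state()["clock"], read_state()["tau"][5], read_state()["qpos"])
c=imaging.camera("wrist"); cv2.imwrite("pics/w2.png",c["img"][:,:,::-1])
```

```text
False
(array([0.28, 0.39, 0.55]), array([ 0.005, -0.026, -0.003]), array([0.02 , 0.031, 0.033]))
False
[0.48752121 0.09950599 0.09242411] (array([ 0.12,  0.15, -0.34]), array([-0.016,  0.001,  0.009]), array([0.021, 0.038, 0.037]))
(array([ 3.13, -0.74, -0.02]), array([-0.172, -0.682,  0.001]), array([0.01 , 0.031, 0.037])) 0.015219850664169655
(array([ 4.47, -0.23, -0.16]), array([-0.22 , -1.075,  0.018]), array([0.018, 0.027, 0.041])) 5.25 -0.00722576238331385 [ 5.28215634e-01  3.37180139e-01 -4.94492062e-01  6.34023278e-04
 -7.37187002e-01 -2.84012583e-01]
```

View pics/w2.png

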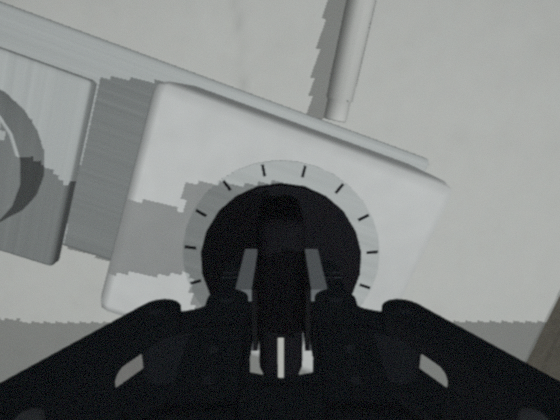

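The grip is good: bar between the pads, width 15.2 mm and only about 4.5 N side force. I'll turn anticlockwise in small steps, logging the torque.

```bash
cat >> h.py <<'E'
import json
def feel(n=8):
    F=[];T=[];U=[]
    for i in range(n):
        s=read_state();F.append(s["wrist_force"]);T.append(s["wrist_torque"][2]);U.append(s["tau"][5])
        ctrl.dwell(.008)
    return np.mean(F,0),np.mean(T),np.mean(U)
def turn(q,dq):
    q=q.copy(); q[5]+=np.radians(dq); ctrl.move_joints(q); return q
E
python3 - <<'E'
from h import *
q=read_state()["qpos"].copy(); base=q[5]
np.save("q0.npy",q)
t0=read_state()["clock"]
for i in range(12):
    q=turn(q,2.5); t1=read_state()["clock"]; F,T,U=feel(); s=read_state()
    print(round(s["clock"],2),round(np.degrees(q[5]-base),1),round(np.degrees(s["qpos"][5]-base),1),"T%.3f U%.3f"%(T,U),np.round(F,1),round(s["grip_width"]*1e3,1))
    if abs(T)>.33 or np.hypot(*F[:2])>25: break
np.save("q.npy",q)
E
```

```text
5.62 2.5 2.4 T-0.014 U0.012 [ 3.9 -0.8 -0.6] 15.5
5.93 5.0 4.9 T-0.002 U0.014 [ 4.  -0.7 -0.2] 15.1
6.25 7.5 7.4 T-0.015 U0.015 [ 4.3 -1.2 -0.7] 15.2
6.57 10.0 9.9 T-0.143 U0.133 [ 4.3 -1.  -1. ] 15.2
6.88 12.5 12.4 T-0.211 U0.204 [ 4.9 -0.8 -1.2] 15.4
7.2 15.0 14.9 T-0.190 U0.193 [ 5.1 -0.9 -1. ] 15.3
7.52 17.5 17.4 T-0.086 U0.105 [ 5.  -1.  -1.1] 15.2
7.83 20.0 19.9 T-0.021 U0.024 [ 4.9 -1.1 -1.4] 15.3
8.15 22.5 22.5 T0.001 U0.002 [ 5.3 -0.9 -1.2] 15.4
8.47 25.0 25.0 T0.022 U0.002 [ 5.3 -1.  -1.1] 15.0
8.78 27.5 27.5 T0.012 U0.002 [ 5.  -0.9 -1.5] 15.4
9.1 30.0 30.0 T0.013 U0.002 [ 5.3 -1.1 -1.7] 15.6
```

Torque is very clear, with one hump passed. Continuing to the stop.

Run:
```python
from h import *
q=np.load("q.npy"); base=np.load("q0.npy")[5]
for i in range(40):
    q=turn(q,2.5); F,T,U=feel(5); s=read_state()
    print(round(s["clock"],2),round(np.degrees(q[5]-base),1),round(np.degrees(s["qpos"][5]-base),1),"T%.3f U%.3f"%(T,U),np.round(F,1),round(s["grip_width"]*1e3,1))
    if U>.3 or abs(T)>.34 or np.hypot(*F[:2])>25: break
np.save("q.npy",q)
```

```text
9.39 32.5 32.4 T-0.062 U0.055 [ 5.4 -1.  -1.5] 15.1
9.68 35.0 34.9 T-0.176 U0.160 [ 5.1 -1.  -1.4] 15.3
9.97 37.5 37.4 T-0.191 U0.207 [ 5.4 -0.9 -1.7] 15.2
10.27 40.0 39.9 T-0.142 U0.170 [ 5.5 -0.8 -1.4] 15.3
10.56 42.5 42.4 T-0.021 U0.054 [ 5.2 -0.6 -1.9] 15.6
10.85 45.0 45.0 T-0.003 U0.025 [ 5.5 -0.9 -1.9] 15.5
11.14 47.5 47.5 T0.018 U0.005 [ 5.2 -0.6 -1.7] 15.2
11.43 50.0 50.0 T-0.000 U0.005 [ 5.4 -0.5 -1.7] 15.2
11.72 52.5 52.5 T0.010 U0.005 [ 5.4 -0.5 -2.2] 15.4
12.02 55.0 55.0 T0.000 U0.005 [ 5.6 -0.  -1.9] 15.4
12.31 57.5 57.4 T-0.072 U0.101 [ 5.4  0.1 -1.7] 15.5
12.6 60.0 59.9 T-0.165 U0.187 [ 4.9 -0.3 -2.2] 15.4
12.89 62.5 62.4 T-0.183 U0.202 [ 5.4 -0.  -1.5] 15.5
13.18 65.0 64.9 T-0.127 U0.130 [ 5.5  0.2 -1.7] 15.6
13.47 67.5 67.5 T-0.015 U0.021 [ 5.  -0.2 -2.2] 15.3
13.77 70.0 70.0 T0.013 U0.004 [ 5.3 -0.  -1.8] 14.9
14.06 72.5 72.5 T-0.015 U0.004 [ 5.5  0.4 -2.1] 15.0
14.35 75.0 75.0 T0.004 U0.004 [ 5.   0.4 -1.7] 15.0
14.64 77.5 77.5 T0.006 U0.004 [ 5.2  0.7 -2.1] 15.3
14.93 80.0 80.0 T-0.003 U0.022 [ 4.9  0.2 -1.8] 15.3
15.22 82.5 82.2 T-1.441 U1.442 [ 5.2  0.9 -1.3] 15.3
```

Bottom stop felt: rigid 1.44 N m at 82.5° after three humps, so it started at click 3. I'll reverse and count five humps clockwise, stopping just after the fifth snap.

Run:
```python
from h import *
ctrl.dwell(.15)
q=np.load("q.npy"); base=np.load("q0.npy")[5]
n=0; armed=False; low=0
for i in range(64):
    q=turn(q,-2.5); F,T,U=feel(5); s=read_state(); load=-U
    if load>.12: armed=True; low=0
    if armed and abs(load)<.03 and T<.06:
        low+=1
        if low==1: n+=1; 
        if n<5 and low>=1: armed=False; low=0
    print(round(s["clock"],2),round(np.degrees(q[5]-base),1),round(np.degrees(s["qpos"][5]-base),1),"T%.3f U%.3f"%(T,U),np.round(F,1),round(s["grip_width"]*1e3,1),"n",n)
    if n==5 and low>=1: break
    if abs(U)>.3 or abs(T)>.34 or np.hypot(*F[:2])>25: print("ABORT");break
np.save("q.npy",q)
```

```text
15.67 80.0 79.9 T-0.045 U0.018 [ 5.3  0.6 -2. ] 15.4 n 0
15.96 77.5 77.4 T-0.001 U-0.004 [ 5.5  0.5 -2. ] 15.5 n 0
16.25 75.0 74.9 T0.024 U-0.004 [ 5.5  0.2 -2.2] 15.5 n 0
16.54 72.5 72.4 T0.015 U-0.004 [ 5.   0.4 -2. ] 15.2 n 0
16.83 70.0 69.9 T-0.026 U-0.003 [ 5.2  0.8 -2.1] 15.3 n 0
17.12 67.5 67.5 T-0.010 U-0.003 [ 5.6  0.4 -1.9] 15.2 n 0
17.42 65.0 64.9 T-0.053 U-0.003 [ 5.4 -0.  -2.2] 15.3 n 0
17.71 62.5 62.4 T-0.029 U-0.003 [ 5.3 -0.3 -2.3] 15.4 n 0
18.0 60.0 60.0 T0.087 U-0.078 [ 5.4 -0.4 -2.1] 15.4 n 0
18.29 57.5 57.5 T0.139 U-0.177 [ 5.1 -0.4 -1.7] 15.3 n 0
18.58 55.0 55.0 T0.224 U-0.214 [ 5.1 -0.1 -1.6] 15.3 n 0
18.88 52.5 52.5 T0.168 U-0.165 [ 5.1 -0.1 -1.7] 15.6 n 0
19.17 50.0 50.0 T0.029 U-0.041 [ 5.4 -0.2 -1.8] 15.4 n 0
19.46 47.5 47.5 T0.004 U-0.021 [ 5.1 -0.4 -1.6] 15.3 n 1
19.75 45.0 44.9 T-0.008 U-0.002 [ 5.7 -0.9 -1.9] 15.3 n 1
20.04 42.5 42.5 T-0.003 U-0.002 [ 5.4 -0.3 -1.8] 15.2 n 1
20.33 40.0 39.9 T-0.008 U-0.002 [ 5.4 -0.6 -1.4] 15.2 n 1
20.62 37.5 37.5 T-0.012 U-0.005 [ 5.6 -0.8 -1.6] 15.4 n 1
20.92 35.0 35.0 T0.093 U-0.122 [ 5.4 -0.7 -1.3] 15.4 n 1
21.21 32.
[... 1251 characters left out ...]

27.62 -22.5 -22.4 T-0.020 U-0.010 [ 2.2 -0.4  1.6] 15.4 n 4
27.92 -25.0 -24.9 T0.010 U-0.029 [ 1.8 -0.4  1.7] 15.8 n 4
28.21 -27.5 -27.4 T-0.006 U-0.012 [1.4 0.2 2.1] 14.9 n 4
28.5 -30.0 -29.9 T-0.024 U-0.013 [0.8 0.4 2.3] 15.4 n 4
28.79 -32.5 -32.4 T-0.014 U-0.013 [0.1 0.6 2.3] 15.5 n 4
29.08 -35.0 -34.9 T0.014 U-0.036 [0.4 0.8 2.4] 15.4 n 4
29.38 -37.5 -37.4 T0.139 U-0.153 [-0.5  1.   2.6] 15.4 n 4
29.67 -40.0 -39.9 T0.211 U-0.221 [-0.7  1.5  3. ] 15.4 n 4
29.96 -42.5 -42.4 T0.211 U-0.210 [-1.1  1.3  3.6] 15.2 n 4
30.25 -45.0 -44.9 T0.078 U-0.113 [-1.9  1.7  3.5] 15.1 n 4
30.54 -47.5 -47.4 T0.010 U-0.036 [-2.6  2.1  4. ] 15.3 n 4
30.83 -50.0 -49.9 T-0.017 U-0.015 [-2.8  2.4  4.2] 15.1 n 5
```

Five humps felt at 24° spacing, peaking at 55, 31, 7.5, −17 and −41°. The torque is now zero in the free play after the fifth snap. I'll release and withdraw straight up.

Run:
```python
from h import *
effector.move_gripper(0.05); F,T,U=feel(8); s=read_state(); print(F,T,U,s["grip_width"],s["tool_pos"])
p=s["tool_pos"].copy(); p[2]=.26
print(ctrl.line_to(p,feed=.1)); ctrl.dwell(.2)
print(feel(8),read_state()["clock"])
c=imaging.camera("wrist"); cv2.imwrite("pics/w3.png",c["img"][:,:,::-1])
c=imaging.camera("top"); cv2.imwrite("pics/top3.png",c["img"][:,:,::-1])
```

```text
[ 0.15493945 -0.15739534  0.05597473] 0.0037003521595917275 0.0011597417869779747 0.05010160612561532 [0.48798739 0.09946993 0.09219469]
False
(array([-0.03354799,  0.17688744, -0.03589898]), np.float64(-0.00478710886972898), np.float64(-3.828577668230082e-06)) 33.4167
```

View pics/w3.png

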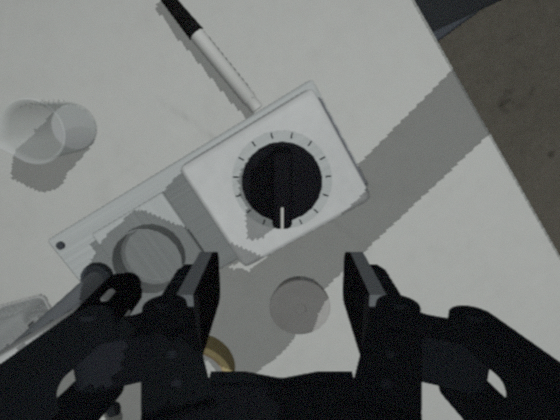

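View pics/top3.png

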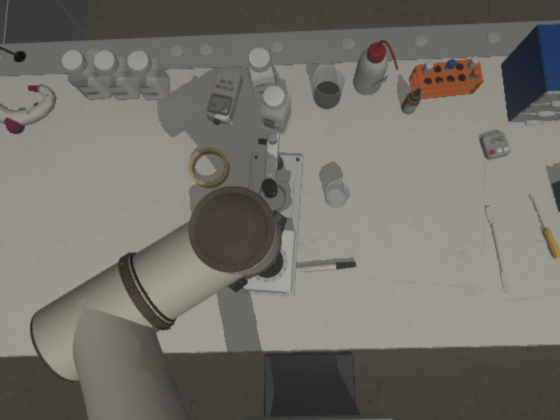

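The knob is released, with its stripe at (282,215) still in line with the tool, and the gripper is clear at z = 0.26. In the top view the tape (209,167), beaker (336,193) and marker (327,267) haven't moved. The arm hides the dish there, but the wrist view shows it undisturbed. Handing in.

Run:
```python
from h import *
print(ctrl.finish_job(), read_state()["clock"])
```

```text
the job is handed in; nothing more can be done
the job is handed in; nothing more can be done
```

I wound the stage down to its bottom stop, turned the knob clockwise five clicks by feel, released it and handed the job in at about 33 s. The job gives no verdict, so the result rests on my own checks.

- **Bottom stop:** turning anticlockwise gave three torque humps of about 0.2 N m, which puts the start at click 3. The torque then rose to a rigid 1.44 N m, and I held there for over 0.1 s.
- **Five clicks:** turning clockwise gave exactly five humps, about 24° apart, peaking at 55, 31, 7.5, −17 and −41°. I stopped in the torque-free play just after the fifth snap.
- **Release:** after opening the gripper and lifting clear, wrist force and torque read about zero. The wrist view shows the knob undisturbed.
- **Loose things:** in the top view the tape, beaker and marker are where they started. The arm hid the lidded dish there, but the wrist view shows it upright beside the reader.

**Disagreements and limits:** the top and wrist cameras differed by about 2.7 mm on the knob centre. I used a point between them, and side force stayed below 6 N throughout. The skirt radius measured 33 mm against the 35 mm given. I did not measure the stage height directly: one click is only 0.8 mm, too fine for the cameras, so the fifth click rests on the torque count.

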